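# Flip the coil marker from red to green

### The job

The brown edge-strip coil is wound and checked: with a fingertip, push the red paddle of the marker stand in front of the brown coil up and right over its hinge, away from the robot, until it lies flat on the far side with its green face up, then move clear. Do it lightly, without pinching the paddle or shoving, tipping or lifting the stand. Leave the other marker, both coils, the tape and the screwdriver where they are.

Things in the scene. Friction and masses are not known exactly. Their poses are not given: they have to be found in the camera images.
- stand_brown: marker stand of the brown coil, heavy (1.2 kg) but not fixed: dark steel foot 100 (x) x 100 (y) x 12 mm, two aluminium cheeks 24 x 6 mm, 137 mm high, 37 mm either side in y, open between them under the paddle but for thin bars by the hinge. Origin: centre of its underside, z up, x away from the robot (turned up to 0.3 rad); its coil's centre is 135 mm along +x.
- paddle_brown (a joint): paddle of the brown coil's stand. 0: level on the robot's side (stand's -x), red face with white bar up; grows as the free edge rises and goes over away from the robot (pi/2 upright); pi (hard stop): level on the far side, green face with white disc up. Starts at 0 to 0.35. Stiff hinge: it stays at any angle it is left at; about 1 N at the free edge moves it.
- hinge_brown (a point): middle of the hinge line of the brown coil's stand: 125 mm straight above the stand's origin; the hinge line runs along the stand's y
- edge_brown (a point): middle of the free edge of the paddle of the brown coil's stand, at half thickness; it moves with the paddle, a plate 56 mm wide and 5 mm thick that reaches from 12 to 110 mm from the hinge line (60 g)
- stand_white: marker stand of the white coil, heavy (1.2 kg) but not fixed: dark steel foot 100 (x) x 100 (y) x 12 mm, two aluminium cheeks 24 x 6 mm, 137 mm high, 37 mm either side in y, open between them under the paddle but for thin bars by the hinge. Origin: centre of its underside, z up, x away from the robot (turned up to 0.3 rad); its coil's centre is 135 mm along +x. To be left alone.
- paddle_white (a joint): paddle of the white coil's stand. 0: level on the robot's side (stand's -x), red face with white bar up; grows as the free edge rises and goes over away from the robot (pi/2 upright); pi (hard stop): level on the far side, green face with white disc up. Starts at 0 to 0.35. Stiff hinge: it stays at any angle it is left at; about 1 N at the free edge moves it. To be left alone.
- hinge_white (a point): middle of the hinge line of the white coil's stand: 125 mm straight above the stand's origin; the hinge line runs along the stand's y
- edge_white (a point): middle of the free edge of the paddle of the white coil's stand, at half thickness; it moves with the paddle, a plate 56 mm wide and 5 mm thick that reaches from 12 to 110 mm from the hinge line (60 g)
- coil_brown: loose coil of brown edge strip lying flat, 136 mm across, 56 mm hole, 22 mm high, 0.25 kg; origin at the centre of its underside. A bystander.
- coil_white: loose coil of creamy white edge strip lying flat, 136 mm across, 56 mm hole, 22 mm high, 0.25 kg; origin at the centre of its underside. A bystander.
- tape: loose yellow ring-shaped roll of tape, 64 mm across, 44 mm hole, 24 mm high, lying flat between the two stands; origin at the centre of its underside. A bystander.
- screwdriver: loose screwdriver lying on the bench well to the robot's right, under 250 mm long; a bystander.
Mind the look-alikes: they are no part of the job. Leave any orange look-alike of the stand_brown alone.

How it is judged (in metres and radians):
At the end, for the whole second after the job is handed in: The brown coil's paddle lies green side up on the far side (hinge above 3.05 rad, i.e. within about 5 degrees of flat), its stand upright and within 30 mm of where it stood; the other paddle's edge, the other stand, both coils, the tape and the screwdriver within 20 mm of where they were (value of joint paddle_brown above 3.05 rad and not (distance of edge_white from where it was at the start of the episode above 0.02 m) and angle between stand_brown's own z axis and vertical below 0.05 rad and not (distance of stand_brown from where it was at the start of the episode above 0.03 m) and not (distance of stand_white from where it was at the start of the episode above 0.02 m) and not (distance of coil_brown from where it was at the start of the episode above 0.02 m) and not (distance of coil_white from where it was at the start of the episode above 0.02 m) and not (distance of tape from where it was at the start of the episode above 0.02 m) and not (distance of screwdriver from where it was at the start of the episode above 0.02 m)); the robot touches nothing.
It fails at once if the marker stand is lifted, tipped or shoved more than 30 mm (height (world z) of stand_brown above 0.012 m or angle between stand_brown's own z axis and vertical above 0.2 rad or distance of stand_brown from where it was at the start of the episode above 0.03 m).
It fails at once if the paddle is pinched or forced with more than 30 N (contact force between the fingers and paddle_brown above 30 N).
It fails at once if the other marker is disturbed by more than 20 mm (distance of any of edge_white, stand_white from where it was at the start of the episode above 0.02 m).
It fails at once if a coil, the tape or the screwdriver is moved more than 20 mm (distance of any of coil_brown, coil_white, tape, screwdriver from where it was at the start of the episode above 0.02 m).
It also fails if it takes over 43 s, if anything falls off the work surface, if the arm or the gripper's body presses on something with over 40 N, if the wrist force passes 120 N, or if a joint passes its speed limit or range.

### The arm

A 6-joint arm with a two-finger parallel gripper is mounted at the origin on the work surface. World frame = base frame: x ahead of the robot, y to its left, z up, the work surface at z = 0. Lengths are in m, angles in degrees, forces in N, time in s.
With the tool pointing down it reaches from about 0.4 to 0.825 m from the base axis. Payload 7 kg.
Tool frame: the origin (TCP) lies at the very end of the fingers, on their centre line; the grasp point (between the pads) lies 19 mm behind it; x points along the fingers, z is the direction in which the jaws open and shut, and the axes are right-handed (so a half turn about x gives the same grasp; the last joint's range is limited). The gripper opens to 88 mm and grips with 3 to 60 N. Pads are 19 mm wide; open, the fingers measure 130 mm over their backs; the gripper's body (78 mm by 193 mm) begins 47 mm behind the grasp point.
Start: joints at [81.881, 20.546, 0.682, 0, -70.136, -16.507], TCP at [0.281, 0.614, 0.193] pointing down, gripper open.
Joint ranges: [-176.03, 176.03], [-82.01, 121.73], [-58.28, 71.71], [-173.87, 95.51], [-174.79, -0.11], [-173.66, 173.66]. Speed limits (degrees/s): [136.94, 136.94, 172.46, 180, 180, 180].

### API

Orientations are given as [roll, pitch, yaw] about the fixed x, y, z axes, in that order (R = Rz(yaw) Ry(pitch) Rx(roll)).
In Python, from plant import * gives the robot as it stands.
- The arm moves only by the tool arm_command, never from a script. Its argument "commands" is one flat list of numbers, 5 for each row, row after row: the shift along the tool's x, y, z in mm, then the turn about the tool's x in degrees, then the opening in per cent of the stroke, from 0 (shut) to 100 (fully open). A call has 1 to 5 rows; each row shifts and turns the pose as measured when the row begins, along the tool's axes as they then stand; what a row does not reach is not made up. A row lasts 1/8 s, in which the tool goes at most 62.5 mm and 10.7 degrees, less where a joint would pass 70% of its speed; a pose out of reach is approached as far as the arm can. A call is refused whole if a number of a shift passes 62.5 or a number of a turn 10.7, either way. A call with a gripper value outside its range is refused whole. The fingers move at their own pace and stop on an object; the grip force is fixed at half the most. Time passes only in rows, so rows that do not move let the fingers close. It gives the time, the measured TCP pose, the force and the opening at its end, in the units of the state.
- get_obs(): the state, without advancing time (a new reading comes with each control period).
- snapshot(name): name is "scene" or "top"; returns a dict with "frame" (420x560x3 uint8, blue, green, red), "fov_y" (degrees; the focal length in pixels is half the picture's height over the tangent of half this angle, whatever the lens; pixels are square), "cx", "cy" (the principal point, pixels), "world_to_cam" (4x4, takes a point from world to camera coordinates). Camera axes: x right, y up, looking along -z (the intrinsics and any distortion apply to the point x, -y, -z); pixel columns grow to the right and rows downward; lengths in m; the calibration is good to about 2 mm. A picture is of the moment at which its call begins. There is no depth.
- close_job(): hands the job in, once; it reports no verdict.
The state is a dict: "clock": time; "joint_pos": joint angles; "qvel": joint speeds; "tau": joint torques, N m; "tool_pos": TCP position; "orientation": TCP orientation; "force": force on the tool from outside, world axes, zero at the start; "moment": the same for the moment, N m; "opening": finger opening in m.
Only numpy, scipy, OpenCV 4.12 (cv2) and the standard library are available. Lean on these libraries where they do the work, as an engineer would, in place of code of your own. Each camera call takes 0.05 s, during which the arm holds its last target. There are 200 camera calls.

## Working session

There is one attempt and no reset: what is moved stays moved. The work goes in short steps, Python scripts to look and compute and a tool call to move; the robot and the scene stay as the last step left them, time stands still between calls to the robot, and variables do not carry over. Pictures are saved under pics/ and viewed, about 8 in all and at most 12, crops included, and the job is handed in when it is done.

Besides the shell and the picture viewer there is one more tool, called after "Request:" by a JSON object that holds its "fn" and its "kwargs", one argument or row to a line. arm_command: Moves the arm, as the interface text tells. Its arguments: {"type":"object","properties":{"commands":{"type":"array"}},"required":["commands"]}

```bash
mkdir -p pics; python3 - <<'E'
from plant import *
import cv2
print(get_obs())
for n in("scene","top"):
    s=snapshot(n);cv2.imwrite(f"pics/{n}0.png",s["frame"]);print(n,s["fov_y"],s["cx"],s["cy"],s["world_to_cam"],[k for k in s])
E
```

```text
{'clock': 0.0, 'joint_pos': array([ 8.18823828e+01,  2.05912604e+01,  6.36036158e-01, -2.03474622e-02,
       -7.01356615e+01, -1.65081217e+01]), 'qvel': array([-0.0084223 , -0.04407742, -0.05134626,  0.05702138,  0.12877462,
        0.11804751]), 'tau': array([ 2.98290543e-03, -5.82719851e+01,  2.93054008e+01,  6.99717969e+00,
        6.97008902e-03, -1.39109920e-04]), 'tool_pos': array([0.28105598, 0.61312859, 0.19254117]), 'orientation': array([   4.62447019,   89.90712248, -110.00819784]), 'force': array([ 0.91243132, -0.20946758,  0.59883936]), 'moment': array([0.0144458 , 0.07123252, 0.00954718]), 'opening': 0.08734728804459006}
scene 53.23540322814085 279.8849771630538 213.89013215422935 [[-0.00512544  0.99996559 -0.00652319  0.08998604]
 [-0.65990711  0.00151891  0.75134566  0.24371396]
 [ 0.75132972  0.00815567  0.65987661 -1.37945459]
 [ 0.          0.          0.          1.        ]] ['frame', 'fov_y', 'cx', 'cy', 'world_to_cam']
top 53.73876435971925 278.38488012819073 207.8475231685063 [[ 0.01413525 -0.99964198 -0.02271802 -0.07987542]
 [ 0.98242299  0.00965519  0.18641848 -0.49427286]
 [-0.18613239 -0.02495378  0.98220774 -0.91893487]
 [ 0.          0.          0.          1.        ]] ['frame', 'fov_y', 'cx', 'cy', 'world_to_cam']
```

View pics/scene0.png

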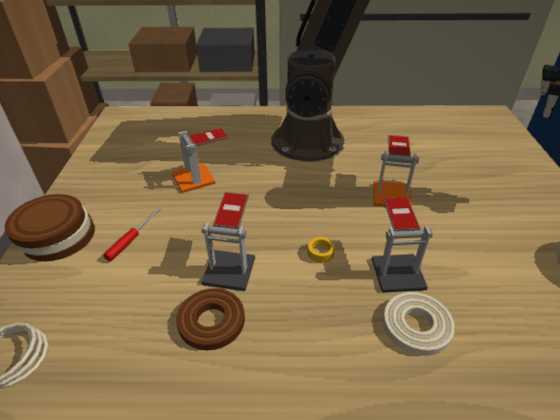

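View pics/top0.png

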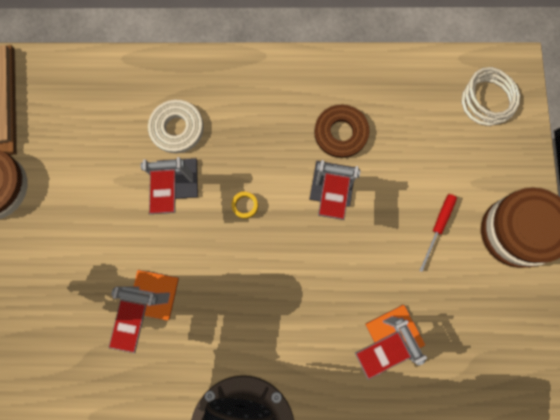

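Scene view: the dark-footed stand at (230,255), next to the brown coil at (211,318), is a candidate. So are the dark-footed stand by the white coil (400,255) and two orange-footed ones at (195,165) and (395,180). In the top view these are (335,190), (170,185), (395,340) and (140,310). The one meant is top (335,190): dark foot, brown coil right behind it. I'll measure it and confirm in one crop.

```bash
cat > h.py <<'E'
import numpy as np, cv2
from plant import *
def cam(n):
    s=snapshot(n);s["f"]=s["frame"].shape[0]/2/np.tan(np.radians(s["fov_y"]/2));return s
def proj(s,p):
    c=s["world_to_cam"]@np.append(p,1);return np.array([s["cx"]+s["f"]*c[0]/-c[2],s["cy"]-s["f"]*c[1]/-c[2]])
def ray(s,uv):
    W=s["world_to_cam"];R=W[:3,:3];o=-R.T@W[:3,3]
    d=R.T@np.array([(uv[0]-s["cx"])/s["f"],-(uv[1]-s["cy"])/s["f"],-1]);return o,d
def plane(s,uv,z):
    o,d=ray(s,uv);return o+d*(z-o[2])/d[2]
def tri(s1,u1,s2,u2):
    o,d=ray(s1,u1);p,e=ray(s2,u2);t=np.linalg.lstsq(np.c_[d,-e],p-o,rcond=None)[0]
    a,b=o+t[0]*d,p+t[1]*e;return (a+b)/2,np.linalg.norm(a-b)
def comp(mask,uv):
    mask=cv2.morphologyEx(mask.astype(np.uint8)*255,cv2.MORPH_CLOSE,np.ones((3,3)))
    cs,_=cv2.findContours(mask,cv2.RETR_EXTERNAL,cv2.CHAIN_APPROX_NONE)
    cs=[c for c in cs if cv2.contourArea(c)>60]
    return min(cs,key=lambda c:np.linalg.norm(c[:,0].mean(0)-uv))
def quad(c):
    h=cv2.convexHull(c);
    q=cv2.approxPolyN(h,4)[0] if hasattr(cv2,"approxPolyN") else cv2.boxPoints(cv2.minAreaRect(c))
    return q.reshape(-1,2).astype(float)
def red(s):
    h=cv2.cvtColor(s["frame"],cv2.COLOR_BGR2HSV);return ((h[...,0]<6)|(h[...,0]>172))&(h[...,1]>190)&(h[...,2]>90)
E
python3 - <<'E'
from h import *
np.set_printoptions(precision=4,suppress=True)
t,s=cam("top"),cam("scene")
for nm,ut,us in(("brown",(335,195),(231,210)),("white",(162,193),(400,213))):
    qt=quad(comp(red(t),ut));qs=quad(comp(red(s),us))
    print(nm,"top",qt.tolist(),"scene",qs.tolist())
    # scene looks toward robot: rotate 180 to match
    ct=sorted(qt.tolist(),key=lambda p:p[1]);cs=sorted(qs.tolist(),key=lambda p:-p[1])
    for i in(0,2):
        a=sorted(ct[i:i+2]);b=sorted(cs[i:i+2],reverse=True)
        for x,y in zip(a,b):print(["hinge",0,"edge"][i],*tri(t,x,s,y))
h=cv2.cvtColor(t["frame"],cv2.COLOR_BGR2HSV)
br=(h[...,0]<15)&(h[...,2]<130)&(h[...,1]>120);c=comp(br,(342,131));e=cv2.minEnclosingCircle(c);print("coil",e,plane(t,e[0],.022))
fd=(h[...,2]<75)&(h[...,1]<110);c=comp(fd,(333,188));print("foot",quad(c).tolist(),[plane(t,q,.012) for q in quad(c)])
c1=cv2.resize(t["frame"][100:240,270:410],None,fx=4,fy=4,interpolation=cv2.INTER_CUBIC)[:,:400]
c2=cv2.resize(s["frame"][180:350,170:270],None,fx=3.3,fy=3.3,interpolation=cv2.INTER_CUBIC)
c2=cv2.resize(c2,(330,560));cv2.imwrite("pics/crop.png",np.hstack([c1,c2]))
E
```

```text
brown top [[348.0, 179.0], [345.0, 198.0], [324.0, 192.0], [326.0, 174.0]] scene [[247.0, 195.0], [237.0, 226.0], [214.0, 223.0], [225.0, 193.0]]
hinge [ 0.5544 -0.1768  0.1291] 0.0010900900668442608
hinge [ 0.5441 -0.2252  0.1282] 0.0015272517430604566
edge [ 0.5043 -0.1625  0.1726] 0.013070883349014994
edge [ 0.4931 -0.2079  0.1692] 0.007544044266215579
white top [[172.0, 172.0], [172.0, 210.0], [151.0, 212.0], [151.0, 172.0]] scene [[406.0, 197.0], [418.0, 227.0], [395.0, 228.0], [384.0, 197.0]]
hinge [0.5564 0.2024 0.1274] 0.00015963220185862437
hinge [0.5571 0.1558 0.1256] 0.0024117073945528517
edge [0.4667 0.1946 0.1352] 0.0020133931378768263
edge [0.4705 0.1465 0.139 ] 0.002699621318976604
coil ((341.7037048339844, 131.0), 27.369565963745117) [ 0.6938 -0.2266  0.022 ]
foot [[318.0, 199.0], [311.0, 198.0], [313.0, 186.0], [325.0, 171.0]] [array([ 0.5242, -0.1684,  0.012 ]), array([ 0.5265, -0.1516,  0.012 ]), array([ 0.5564, -0.1564,  0.012 ]), array([ 0.5943, -0.1858,  0.012 ])]
```

View pics/crop.png

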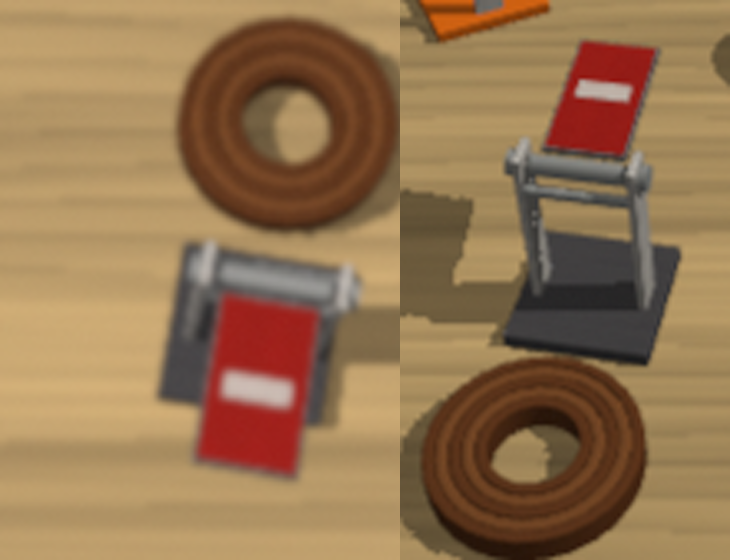

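The crop confirms it: dark foot, red paddle raised a little on the robot's side, brown coil behind. In the top image the free edge runs (319,215)–(344,219); my mask had cut it off at the white bar. Next I'll fix the pose from corrected corners.

```bash
python3 - <<'E'
from h import *
np.set_printoptions(precision=4,suppress=True)
t,s=cam("top"),cam("scene")
P=[tri(t,a,s,b) for a,b in [((325.5,173),(238.8,227)),((350,177),(213.3,226)),((319,215.5),(248,194.6)),((344.5,219.5),(225.5,192.8))]]
for p in P:print(*p)
P=np.array([p[0] for p in P]);h=P[:2].mean(0);e=P[2:].mean(0)
d=h-e;yaw=np.arctan2(d[1],d[0]);print("mid root",h,"edge",e,"yaw",yaw,"yaw from hinge",np.arctan2(*(P[0]-P[1])[[1,0]])-np.pi/2,"ang",np.arctan2(-d[2],np.hypot(*d[:2])))
coil=plane(t,(341.7,131),.022)
# cheek tops' middle (crop ends of hinge tube)
a=plane(t,(270+208/4,100+258/4),.137);b=plane(t,(270+346/4,100+282/4),.137);m=(a+b)/2
print("cheeks",a,b,m,"yaw coil",np.arctan2(*(coil-m)[[1,0]]),np.hypot(*(coil-m)[:2]),"yaw cheeks",np.arctan2(*(a-b)[[1,0]])-np.pi/2)
from scipy.spatial.transform import Rotation as Ro
print(Ro.from_euler("xyz",get_obs()["orientation"],degrees=True).as_matrix())
E
```

```text
[ 0.5567 -0.1744  0.1285] 0.003995692017620516
[ 0.5493 -0.2283  0.1245] 0.0021003832034129123
[ 0.4619 -0.1598  0.1394] 0.002854696580077972
[ 0.4541 -0.212   0.1386] 0.004279158864094704
mid root [ 0.553  -0.2013  0.1265] edge [ 0.458  -0.1859  0.139 ] yaw -0.16095886009587865 yaw from hinge -0.13602456462864998 ang 0.1295135762021051
cheeks [ 0.5732 -0.1683  0.137 ] [ 0.5605 -0.2415  0.137 ] [ 0.5668 -0.2049  0.137 ] yaw coil -0.16922787767758135 0.12884404895484627 yaw cheeks -0.17214653162951432
[[-0.0002  0.909  -0.4167]
 [-0.0006 -0.4167 -0.909 ]
 [-1.      0.0001  0.0006]]
```

Request:
{"fn": "arm_command", "kwargs": {
  "commands": [-30,0,0,-7.7,0,-40,0,0,-7.7,0,0,20,58,0,0,0,20,58,0,0,0,20,58,0,0]
}}

```text
clock: 0.92
tool_pos: [0.314, 0.4309, 0.2629]
orientation: [3.2, 89.7, -95.3]
force: [0.9, -0.3, 1.1]
opening: 0.0428
```

Request:
{"fn": "arm_command", "kwargs": {
  "commands": [0,20,58,0,0,0,20,58,0,0,0,20,58,0,0,0,20,58,0,0,0,20,58,0,0]
}}

```text
clock: 1.55
tool_pos: [0.3693, 0.1231, 0.2652]
orientation: [78.8, 89.8, -19.5]
force: [1.5, 0.3, 0.1]
opening: 0.0004
```

```bash
cat > st.py <<'E'
from h import *
from scipy.spatial.transform import Rotation as Ro
np.set_printoptions(precision=1,suppress=True)
o=get_obs();R=Ro.from_euler("xyz",o["orientation"],degrees=True).as_matrix()
H=np.array([.562,-.2045,.125]);y=-.16;S=np.array([[np.cos(y),np.sin(y),0],[-np.sin(y),np.cos(y),0],[0,0,1]])
def st():
    print("t",o["clock"],"TCP mm from hinge in stand axes",1e3*S@(o["tool_pos"]-H),"tool yaw err deg",np.degrees(np.arctan2(R[1,1],R[0,1])-y),"tip dir",R[:,0],"F stand",S@o["force"],"open",o["opening"]*1e3)
if __name__=="__main__":st()
E
python3 st.py
```

```text
t 1.55 TCP mm from hinge in stand axes [-242.4  292.7  140.2] tool yaw err deg 0.8368479160239947 tip dir [ 0. -0. -1.] F stand [1.4 0.5 0.1] open 0.38023124819284027
```

Request:
{"fn": "arm_command", "kwargs": {
  "commands": [0,19,58,0,0,0,19,58,0,0,0,19,58,0,0,0,19,58,0,0,0,19,58,0,0]
}}

```text
clock: 2.17
tool_pos: [0.421, -0.1854, 0.2682]
orientation: [109.0, 89.3, 10.8]
force: [1.7, 1.1, -0.2]
opening: 0.0002
```

```bash
python3 - <<'E'
from st import *
st()
t=cam("top");s=cam("scene")
a=t["frame"][90:330,230:470];b=s["frame"][90:330,110:350]
cv2.imwrite("pics/near.png",np.hstack([cv2.resize(a,(400,400)),cv2.resize(b,(400,400))]))
E
```

```text
t 2.175 TCP mm from hinge in stand axes [-142.3   -3.6  143.2] tool yaw err deg 1.0004186813022151 tip dir [ 0.  0. -1.] F stand [ 1.5  1.4 -0.2] open 0.18800120725196084
```

View pics/near.png

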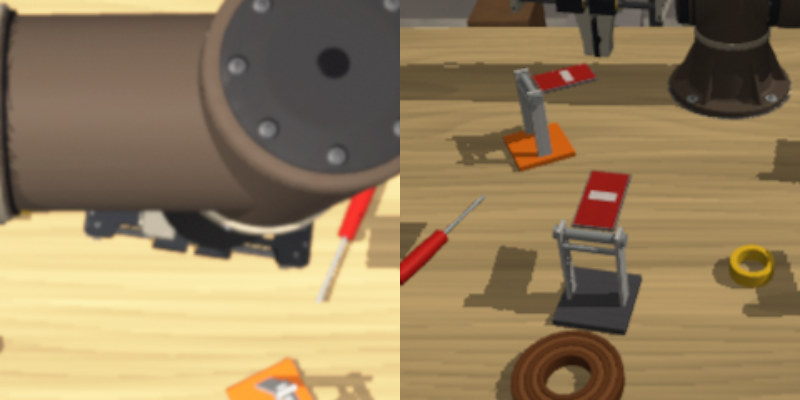

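Fingers are shut, in front of and in line with the paddle, and nothing is disturbed. I'll go down in front of the free edge.

Request:
{"fn": "arm_command", "kwargs": {
  "commands": [55,0,0,0,0,55,0,0,0,0,40,0,-3,0,0,0,0,0,0,0]
}}

```text
clock: 2.78
tool_pos: [0.4225, -0.1878, 0.1147]
orientation: [102.1, 89.3, 3.2]
force: [0.8, 0.2, 0.3]
opening: 0.0007
```

```bash
python3 - <<'E'
from st import *
st()
s=cam("scene")
cv2.imwrite("pics/n2.png",cv2.resize(s["frame"][150:290,160:330],None,fx=4,fy=4,interpolation=cv2.INTER_CUBIC))
E
```

```text
t 2.775 TCP mm from hinge in stand axes [-140.4   -5.7  -10.3] tool yaw err deg 0.2249390234198546 tip dir [ 0.  0. -1.] F stand [0.7 0.3 0.3] open 0.6565931102847419
```

View pics/n2.png

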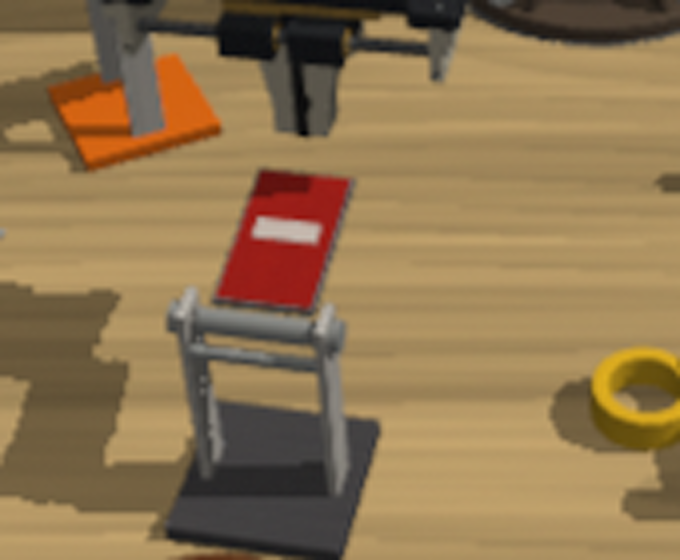

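Request:
{"fn": "arm_command", "kwargs": {
  "commands": [0,8,-2,0,0,0,6,-2,0,0,0,3,-1,0,0,0,2,0,0,0,0,0,0,0,0]
}}

```text
clock: 3.45
tool_pos: [0.4493, -0.186, 0.1228]
orientation: [96.5, 88.6, -2.3]
force: [-0.3, 0.0, 0.3]
opening: 0.0005
```

```bash
python3 st.py
```

```text
t 3.45 TCP mm from hinge in stand axes [-114.2    0.4   -2.2] tool yaw err deg 0.3489115717395846 tip dir [ 0. -0. -1.] F stand [-0.3 -0.   0.3] open 0.48404842146875693
```

Request:
{"fn": "arm_command", "kwargs": {
  "commands": [0,2,0,0,0,-3,2,0,0,0,-3,1,0,0,0]
}}

```text
clock: 3.82
tool_pos: [0.4539, -0.1868, 0.129]
orientation: [96.6, 88.6, -2.3]
force: [-0.4, 0.7, 0.8]
opening: 0.0006
```

```bash
python3 - <<'E'
from st import *
st()
s=cam("scene")
cv2.imwrite("pics/n3.png",cv2.resize(s["frame"][150:290,160:330],None,fx=4,fy=4,interpolation=cv2.INTER_CUBIC))
E
```

```text
t 3.825 TCP mm from hinge in stand axes [-109.5    0.2    4. ] tool yaw err deg 0.3415091349898884 tip dir [ 0. -0. -1.] F stand [-0.5  0.7  0.8] open 0.6187050648679117
```

View pics/n3.png

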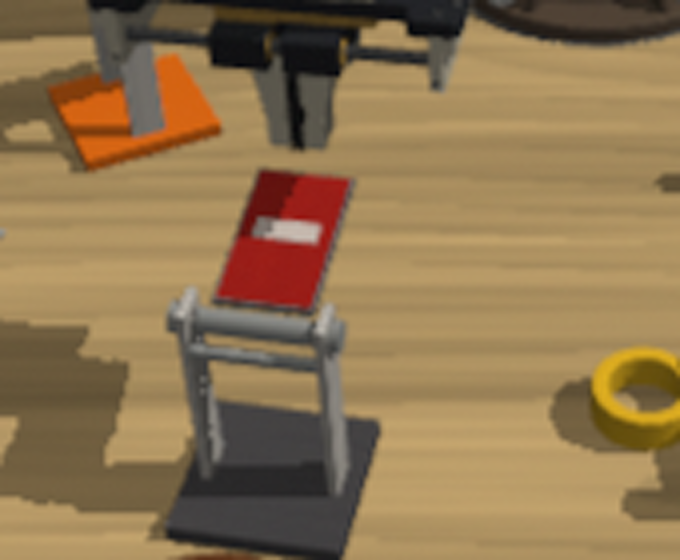

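```bash
python3 - <<'E'
from st import *
s=cam("scene");print("TCP px",proj(s,o["tool_pos"]),"seen ~(234.5,187)")
for th in(0.05,.12,.2): print(th,proj(s,H+S.T@[-.11*np.cos(th),0,.11*np.sin(th)]),"edge seen ~(236.7,193.5)")
print(proj(s,H),"hinge")
t=cam("top")
for n,c,p in(("s",s,(211,318)),):print(plane(c,p,.022))
E
```

```text
TCP px [236.  195.9] seen ~(234.5,187)
0.05 [235.9 195.4] edge seen ~(236.7,193.5)
0.12 [235.6 192.9] edge seen ~(236.7,193.5)
0.2 [235.1 190.2] edge seen ~(236.7,193.5)
[223.4 229.9] hinge
[ 0.7 -0.2  0. ]
```

The paddle hasn't moved. The tip shows about 9 px higher in the image than the reported TCP projects, so the shut fingers are effectively ~20 mm higher (or further back) than I assumed. I'll back off, drop 25 mm and come in again.

Request:
{"fn": "arm_command", "kwargs": {
  "commands": [0,-15,0,0,0,0,-15,0,0,0,14,0,0,0,0,14,0,0,0,0,0,0,0,0,0]
}}

```text
clock: 4.6
tool_pos: [0.4211, -0.1816, 0.0984]
orientation: [97.9, 88.6, -0.9]
force: [-0.3, 0.1, -0.4]
opening: 0.0005
```

```bash
python3 - <<'E'
from st import *
st()
s=cam("scene");print(proj(s,o["tool_pos"]))
cv2.imwrite("pics/n4.png",cv2.resize(s["frame"][150:290,160:330],None,fx=4,fy=4,interpolation=cv2.INTER_CUBIC))
E
```

```text
t 4.6 TCP mm from hinge in stand axes [-142.7    0.2  -26.6] tool yaw err deg 0.32353458407675045 tip dir [ 0. -0. -1.] F stand [-0.3  0.  -0.4] open 0.46535829554469876
[240.3 197.3]
```

View pics/n4.png

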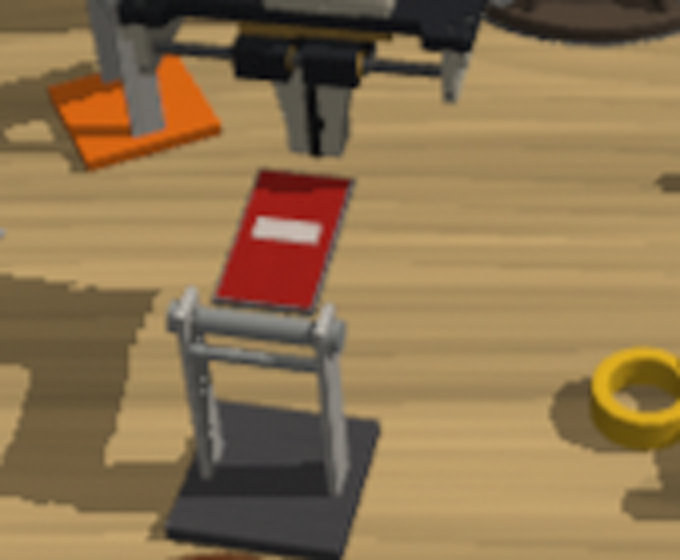

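Request:
{"fn": "arm_command", "kwargs": {
  "commands": [0,10,0,0,0,0,7,0,0,0,0,2,0,0,0,0,2,0,0,0,0,2,0,0,0]
}}

```text
clock: 5.28
tool_pos: [0.4468, -0.1856, 0.1004]
orientation: [97.0, 88.5, -1.8]
force: [-4.4, 1.4, 0.6]
opening: 0.0007
```

```bash
python3 st.py
```

```text
t 5.275 TCP mm from hinge in stand axes [-116.7    0.3  -24.6] tool yaw err deg 0.33965877194273775 tip dir [ 0. -0. -1.] F stand [-4.6  0.7  0.6] open 0.7372908708710392
```

Contact at x = −117 as predicted (4.6 N), so the tip offset is in height. Now I'll rise along the edge's arc with light forward pressure.

Request:
{"fn": "arm_command", "kwargs": {
  "commands": [-4,0,0,0,0,-5,1,0,0,0,-5,1,0,0,0]
}}

```text
clock: 5.65
tool_pos: [0.4484, -0.1859, 0.1153]
orientation: [96.9, 88.5, -2.0]
force: [0.4, 0.4, -0.3]
opening: 0.0002
```

```bash
python3 - <<'E'
from st import *
st()
s=cam("scene")
q=quad(comp(red(s),(231,210)));print("red quad scene",q.tolist(),proj(s,o["tool_pos"]))
cv2.imwrite("pics/n5.png",cv2.resize(s["frame"][150:290,160:330],None,fx=4,fy=4,interpolation=cv2.INTER_CUBIC))
E
```

```text
t 5.65 TCP mm from hinge in stand axes [-115.1    0.3   -9.7] tool yaw err deg 0.3464691110141585 tip dir [ 0. -0. -1.] F stand [ 0.3  0.5 -0.3] open 0.23559276922205424
red quad scene [[247.0, 195.0], [237.0, 226.0], [215.0, 223.0], [225.0, 193.0]] [237.  199.1]
```

View pics/n5.png

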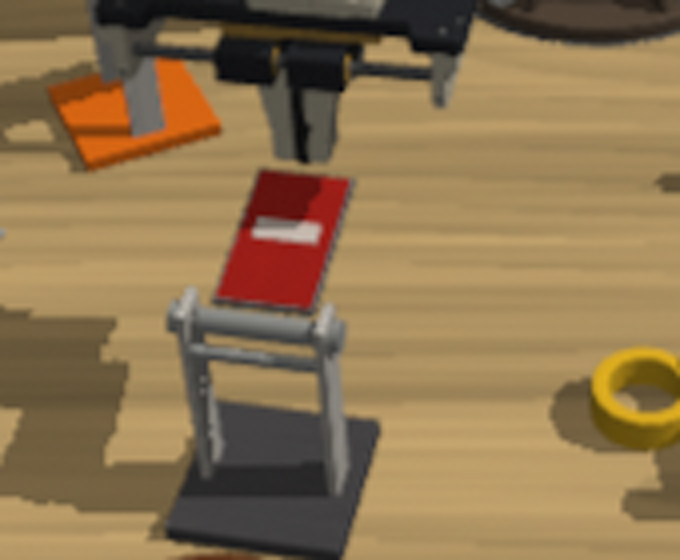

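The press relaxed, because a row without a forward shift drops the force, and the tip slid up past the edge. I'll retry with the tip deeper and a forward shift in every row.

Request:
{"fn": "arm_command", "kwargs": {
  "commands": [0,-14,0,0,0,18,0,0,0,0,20,0,0,0,0,0,8,0,0,0,0,3,0,0,0]
}}

```text
clock: 6.32
tool_pos: [0.4448, -0.1852, 0.0787]
orientation: [97.0, 88.3, -1.8]
force: [0.3, 0.3, 0.3]
opening: 0.0004
```

```bash
python3 st.py
```

```text
t 6.325 TCP mm from hinge in stand axes [-118.8    0.3  -46.3] tool yaw err deg 0.348182419795756 tip dir [ 0. -0. -1.] F stand [0.2 0.4 0.3] open 0.3672359789555388
```

Request:
{"fn": "arm_command", "kwargs": {
  "commands": [0,3,0,0,0,-3,3,0,0,0,-4,3,0,0,0]
}}

```text
clock: 6.7
tool_pos: [0.4516, -0.1865, 0.0863]
orientation: [98.4, 88.6, -0.4]
force: [-3.8, 1.4, -0.0]
opening: 0.0006
```

```bash
cat > pq.py <<'E'
from st import *
st();s=cam("scene");c=comp(red(s),(231,210));q=quad(c);q=q[np.argsort(q[:,1])]
print("red quad",q.tolist(),"area",cv2.contourArea(c))
h=cv2.cvtColor(s["frame"],cv2.COLOR_BGR2HSV);f=comp((h[...,2]<75)&(h[...,1]<110),(229,270));print("foot",f[:,0].mean(0),cv2.boundingRect(f))
E
python3 pq.py
```

```text
t 6.7 TCP mm from hinge in stand axes [-111.8    0.2  -38.7] tool yaw err deg 0.2893092512456423 tip dir [ 0. -0. -1.] F stand [-3.9  0.8 -0. ] open 0.5989617084536463
red quad [[225.0, 192.0], [246.0, 194.0], [214.0, 224.0], [236.0, 226.0]] area 693.0
foot [225.9 264.6] (201, 239, 53, 52)
```

Request:
{"fn": "arm_command", "kwargs": {
  "commands": [-6,3,0,0,0,-6,3,0,0,0]
}}

```text
clock: 7.0
tool_pos: [0.4576, -0.1876, 0.0997]
orientation: [98.3, 88.6, -0.6]
force: [-4.0, 1.4, 0.6]
opening: 0.0005
```

```bash
python3 pq.py; python3 - <<'E'
from h import *
f0=cv2.imread("pics/scene0.png");h=cv2.cvtColor(f0,cv2.COLOR_BGR2HSV);f=comp((h[...,2]<75)&(h[...,1]<110),(229,270));print("foot0",f[:,0].mean(0),cv2.boundingRect(f))
q=quad(comp(red({"frame":f0}),(231,210)));print(q[np.argsort(q[:,1])].tolist())
E
```

```text
t 7.0 TCP mm from hinge in stand axes [-105.8    0.1  -25.3] tool yaw err deg 0.28840762333245334 tip dir [ 0. -0. -1.] F stand [-4.2  0.8  0.6] open 0.515148507227453
red quad [[223.0, 189.0], [244.0, 191.0], [213.0, 224.0], [236.0, 227.0]] area 765.5
foot [230.3 269.2] (201, 250, 53, 41)
foot0 [225.71020408 264.60408163] (201, 238, 54, 53)
[[225.0, 193.0], [247.0, 195.0], [214.0, 223.0], [237.0, 226.0]]
```

Working: the edge rises and the foot's bottom stays put. Continuing along the arc.

Request:
{"fn": "arm_command", "kwargs": {
  "commands": [-6,4,0,0,0,-6,4,0,0,0,-6,4,0,0,0]
}}

```text
clock: 7.42
tool_pos: [0.4705, -0.1898, 0.1202]
orientation: [97.2, 88.5, -1.7]
force: [-4.2, 0.4, 1.4]
opening: 0.0002
```

```bash
python3 pq.py
```

```text
t 7.425 TCP mm from hinge in stand axes [-92.7  -0.   -4.8] tool yaw err deg 0.310843303374899 tip dir [ 0. -0. -1.] F stand [-4.2 -0.3  1.4] open 0.24062154083206358
red quad [[220.0, 185.0], [242.0, 188.0], [212.0, 225.0], [235.0, 228.0]] area 868.5
foot [225.9 265. ] (201, 241, 53, 50)
```

```bash
python3 - <<'E'
from st import *
s=cam("scene")
for th in(.1,.3,.4,.5,.6,.7,.8,.9): print(th,proj(s,H+S.T@[-.11*np.cos(th),0,.11*np.sin(th)]))
cv2.imwrite("pics/n6.png",cv2.resize(s["frame"][120:300,160:330],None,fx=3.3,fy=3.3,interpolation=cv2.INTER_CUBIC))
E
```

```text
0.1 [235.7 193.6]
0.3 [234.4 187.2]
0.4 [233.7 184.5]
0.5 [232.8 182.2]
0.6 [231.8 180.3]
0.7 [230.6 178.9]
0.8 [229.4 177.9]
0.9 [228.1 177.4]
```

View pics/n6.png

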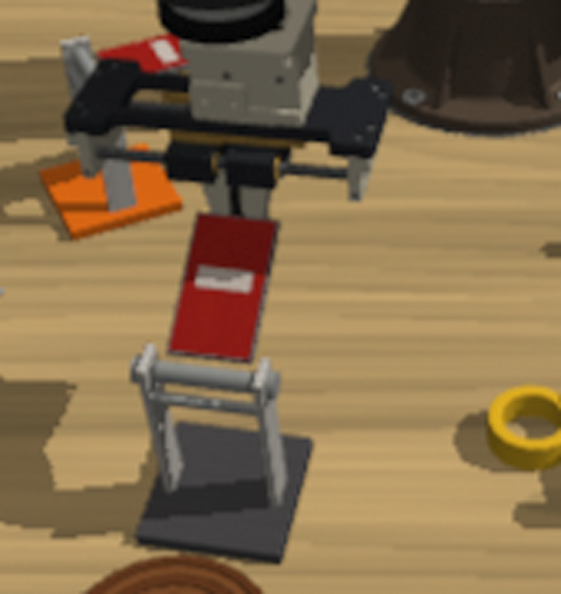

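θ ≈ 0.37, fingers behind the edge, foot corners unchanged. Continuing.

Request:
{"fn": "arm_command", "kwargs": {
  "commands": [-6,5,0,0,0,-6,5,0,0,0,-6,5,0,0,0]
}}

```text
clock: 7.9
tool_pos: [0.4855, -0.1923, 0.1396]
orientation: [96.6, 88.5, -2.3]
force: [-4.3, 0.8, 1.3]
opening: 0.0
```

```bash
python3 pq.py
```

```text
t 7.9 TCP mm from hinge in stand axes [-77.5  -0.1  14.6] tool yaw err deg 0.31635499465023337 tip dir [ 0. -0. -1.] F stand [-4.4  0.1  1.3] open 0.028828032977711384
red quad [[238.0, 199.0], [213.0, 208.0], [211.0, 226.0], [234.0, 228.0]] area 434.0
foot [230.1 268.2] (201, 248, 53, 43)
```

```bash
sed -i 's/>90)$/>45)/; s/\[...,2\]>90/[...,2]>45/' h.py; python3 pq.py
```

```text
t 7.95 TCP mm from hinge in stand axes [-76.2  -0.2  15.6] tool yaw err deg 0.33780815271583836 tip dir [ 0. -0. -1.] F stand [-3.6  0.1  4.6] open 0.6825747389923357
red quad [[217.0, 183.0], [240.0, 185.0], [211.0, 226.0], [234.0, 228.0]] area 961.5
foot [230.1 268.2] (201, 248, 53, 43)
```

Request:
{"fn": "arm_command", "kwargs": {
  "commands": [-5,6,0,0,0,-5,6,0,0,0,-5,6,0,0,0]
}}

```text
clock: 8.38
tool_pos: [0.5042, -0.1953, 0.1563]
orientation: [96.1, 88.4, -2.8]
force: [-1.9, 1.3, 0.3]
opening: 0.0003
```

```bash
python3 pq.py
```

```text
t 8.375 TCP mm from hinge in stand axes [-58.6  -0.1  31.3] tool yaw err deg 0.3257431381315751 tip dir [ 0. -0. -1.] F stand [-2.1  1.   0.3] open 0.2785255141643565
red quad [[213.0, 180.0], [237.0, 182.0], [213.0, 223.0], [235.0, 226.0]] area 954.0
foot [226. 265.] (201, 239, 53, 52)
```

Request:
{"fn": "arm_command", "kwargs": {
  "commands": [-4,7,0,0,0,-4,7,0,0,0,-4,7,0,0,0]
}}

```text
clock: 8.8
tool_pos: [0.5282, -0.1987, 0.17]
orientation: [95.8, 88.2, -3.0]
force: [-0.9, -0.4, -1.0]
opening: 0.0008
```

```bash
python3 pq.py
```

```text
t 8.8 TCP mm from hinge in stand axes [-34.3   0.3  45. ] tool yaw err deg 0.35646600684186946 tip dir [ 0. -0. -1.] F stand [-0.9 -0.5 -1. ] open 0.8183428824067424
red quad [[210.0, 184.0], [234.0, 186.0], [212.0, 224.0], [234.0, 227.0]] area 896.0
foot [226. 265.] (201, 239, 53, 52)
```

Request:
{"fn": "arm_command", "kwargs": {
  "commands": [-6,8,0,0,0,-6,8,0,0,0,-6,8,0,0,0]
}}

```text
clock: 9.22
tool_pos: [0.5537, -0.2027, 0.1902]
orientation: [95.2, 88.2, -3.6]
force: [-0.8, 0.0, -0.3]
opening: 0.0004
```

```bash
python3 pq.py
```

```text
t 9.225 TCP mm from hinge in stand axes [-8.5  0.4 65.2] tool yaw err deg 0.37500226213904325 tip dir [ 0. -0. -1.] F stand [-0.8 -0.1 -0.3] open 0.4186726822762889
red quad [[206.0, 191.0], [230.0, 194.0], [211.0, 225.0], [234.0, 228.0]] area 749.5
foot [224.3 257.1] (201, 228, 53, 63)
```

Request:
{"fn": "arm_command", "kwargs": {
  "commands": [0,8,0,0,0,0,8,0,0,0,0,8,0,0,0,0,8,0,0,0]
}}

```text
clock: 9.78
tool_pos: [0.5885, -0.2082, 0.1922]
orientation: [94.4, 88.1, -4.4]
force: [-0.1, -0.9, 0.2]
opening: 0.0003
```

```bash
python3 pq.py;  python3 - <<'E'
from st import *
s=cam("scene")
cv2.imwrite("pics/n7.png",cv2.resize(s["frame"][120:300,160:330],None,fx=3.3,fy=3.3,interpolation=cv2.INTER_CUBIC))
E
```

```text
t 9.775 TCP mm from hinge in stand axes [26.8  0.6 67.2] tool yaw err deg 0.3926266944063163 tip dir [ 0. -0. -1.] F stand [ 0.  -0.9  0.2] open 0.3357735645639364
red quad [[200.0, 205.0], [226.0, 208.0], [210.0, 227.0], [233.0, 230.0]] area 467.5
foot [224.4 257. ] (201, 230, 53, 61)
```

View pics/n7.png

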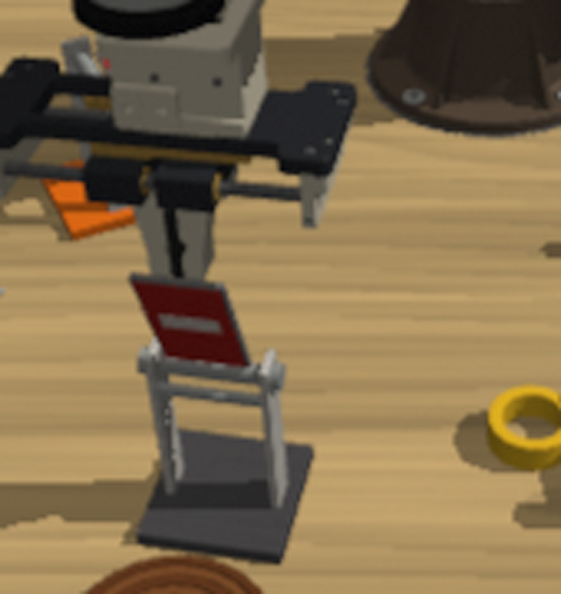

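Paddle past vertical (~1.95 rad), fingertip on the green face and the stand unmoved. Now over and down on an arc.

Request:
{"fn": "arm_command", "kwargs": {
  "commands": [4,8,0,0,0,6,7,0,0,0,8,6,0,0,0,9,5,0,0,0]
}}

```text
clock: 10.38
tool_pos: [0.6176, -0.2126, 0.165]
orientation: [93.9, 88.0, -4.9]
force: [-0.6, 0.3, 1.1]
opening: 0.0003
```

```bash
python3 pq.py
```

```text
t 10.375 TCP mm from hinge in stand axes [56.2  0.9 40. ] tool yaw err deg 0.4052944971054446 tip dir [ 0. -0. -1.] F stand [-0.6  0.2  1.1] open 0.27085958845233205
red quad [[131.0, 228.0], [142.0, 231.0], [102.0, 254.0], [109.0, 261.0]] area 348.0
foot [230.1 269.5] (201, 251, 53, 40)
```

Request:
{"fn": "arm_command", "kwargs": {
  "commands": [9,4,0,0,0,9,3,0,0,0,9,1,0,0,0,8,0,0,0,0]
}}

```text
clock: 10.92
tool_pos: [0.6272, -0.2139, 0.1261]
orientation: [94.3, 88.1, -4.5]
force: [-0.5, 0.2, 0.8]
opening: 0.0003
```

```bash
python3 st.py
```

```text
t 10.925 TCP mm from hinge in stand axes [65.8  1.1  1.1] tool yaw err deg 0.3957460481995241 tip dir [ 0. -0. -1.] F stand [-0.5  0.1  0.8] open 0.2767937454970168
```

Now down gently to the stop, watching the force.

Request:
{"fn": "arm_command", "kwargs": {
  "commands": [6,0,0,0,0,5,0,0,0,0,3,0,0,0,0,3,0,0,0,0]
}}

```text
clock: 11.42
tool_pos: [0.6277, -0.2139, 0.1079]
orientation: [94.2, 88.1, -4.6]
force: [-0.1, 0.3, 0.6]
opening: 0.0001
```

```bash
python3 st.py
```

```text
t 11.425 TCP mm from hinge in stand axes [ 66.3   1.2 -17.1] tool yaw err deg 0.4018324125920465 tip dir [ 0. -0. -1.] F stand [-0.2  0.3  0.6] open 0.147105140627214
```

Request:
{"fn": "arm_command", "kwargs": {
  "commands": [2,0,0,0,0,2,0,0,0,0,2,0,0,0,0]
}}

```text
clock: 11.8
tool_pos: [0.6281, -0.214, 0.1019]
orientation: [94.1, 88.0, -4.6]
force: [-0.4, 0.1, 0.7]
opening: 0.0005
```

Request:
{"fn": "arm_command", "kwargs": {
  "commands": [2,0,0,0,0,2,0,0,0,0]
}}

```text
clock: 12.05
tool_pos: [0.6283, -0.214, 0.0977]
orientation: [94.1, 88.0, -4.6]
force: [0.6, -0.6, -0.4]
opening: 0.0003
```

Request:
{"fn": "arm_command", "kwargs": {
  "commands": [2,0,0,0,0,2,0,0,0,0]
}}

```text
clock: 12.3
tool_pos: [0.629, -0.2142, 0.0946]
orientation: [93.2, 88.0, -5.5]
force: [-2.0, 2.8, 13.0]
opening: 0.0005
```

```bash
python3 - <<'E'
from st import *
st();s=cam("scene")
cv2.imwrite("pics/n8.png",cv2.resize(s["frame"][140:320,160:330],None,fx=3.3,fy=3.3,interpolation=cv2.INTER_CUBIC))
E
```

```text
t 12.3 TCP mm from hinge in stand axes [ 67.7   1.1 -30.4] tool yaw err deg 0.4330241501984824 tip dir [ 0. -0. -1.] F stand [-2.4  2.5 13. ] open 0.5051008845586611
```

View pics/n8.png

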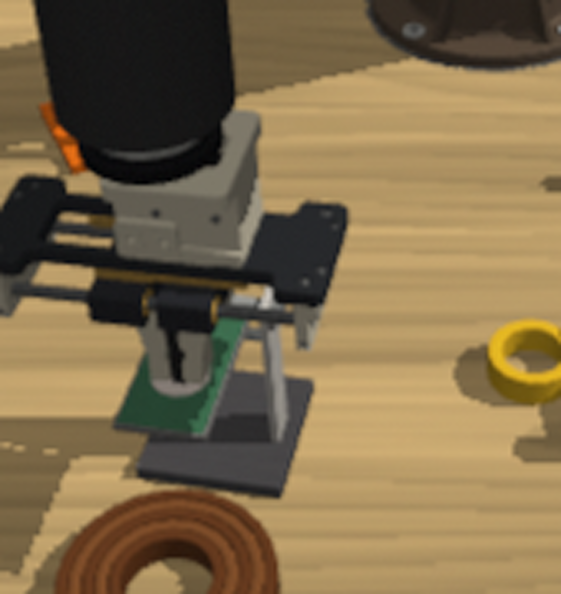

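At the stop (13 N), paddle flat with the green face up. Lifting straight up, then back toward the robot.

Request:
{"fn": "arm_command", "kwargs": {
  "commands": [-10,0,0,0,0,-40,0,0,0,0,-50,0,0,0,0,-40,-30,0,0,0,0,-55,0,0,0]
}}

```text
clock: 12.98
tool_pos: [0.5401, -0.2009, 0.2355]
orientation: [92.0, 88.1, -6.8]
force: [-0.7, -0.2, -0.6]
opening: 0.0004
```

Request:
{"fn": "arm_command", "kwargs": {
  "commands": [0,-55,0,0,0,0,-30,-45,0,0,0,0,-60,0,0,0,0,-60,0,0,0,0,0,0,0]
}}

```text
clock: 13.6
tool_pos: [0.4762, -0.0211, 0.2371]
orientation: [96.4, 87.7, -2.5]
force: [-0.4, -0.4, -0.6]
opening: 0.0004
```

```bash
python3 - <<'E'
from st import *
st();s=cam("scene");t=cam("top")
h=cv2.cvtColor(s["frame"],cv2.COLOR_BGR2HSV)
g=comp((h[...,0]>60)&(h[...,0]<95)&(h[...,1]>80),(217,270));q=quad(g);q=q[np.argsort(q[:,1])];print("green",q.tolist())
print("root/edge at z .1275",plane(s,q[:2].mean(0),.1275)*1e3,plane(s,q[2:].mean(0),.1275)*1e3)
S3=S.T
for th in(2.9,3.0,3.05,3.14):
    print(th,[proj(s,H+S3@[-.11*np.cos(th)+.0025*np.sin(th),y,.11*np.sin(th)+.0025]).round(1).tolist() for y in(-.028,.028)])
f0=cv2.imread("pics/scene0.png");d=cv2.absdiff(f0,s["frame"]).max(2)
for n,(u,v) in dict(coilb=(211,318),coilw=(419,322),tape=(320,249),driver=(133,235),standw=(400,240),foot=(225,283)).items():
    r=14 if n=="foot" else 32;print(n,"changed px",int((d[v-r:v+r,u-r:u+r]>40).sum()))
a=s["frame"][170:360,150:270]
cv2.imwrite("pics/fin.png",np.hstack([cv2.resize(s["frame"],(480,360)),cv2.resize(a,(228,360),interpolation=cv2.INTER_CUBIC)]))
E
```

```text
t 13.6 TCP mm from hinge in stand axes [-113.9  167.4  112.1] tool yaw err deg 0.27056694531314396 tip dir [ 0. -0. -1.] F stand [-0.3 -0.5 -0.6] open 0.4475023570068716
green [[210.0, 233.0], [233.0, 236.0], [195.0, 267.0], [221.0, 270.0]]
root/edge at z .1275 [ 578.3 -206.4  127.5] [ 670.6 -221.8  127.5]
2.9 [[192.1, 256.2], [221.2, 259.8]]
3.0 [[192.6, 260.9], [221.5, 264.4]]
3.05 [[193.0, 263.1], [221.7, 266.6]]
3.14 [[193.7, 266.7], [222.2, 270.2]]
coilb changed px 0
coilw changed px 0
tape changed px 0
driver changed px 2863
standw changed px 4
foot changed px 24
```

View pics/fin.png

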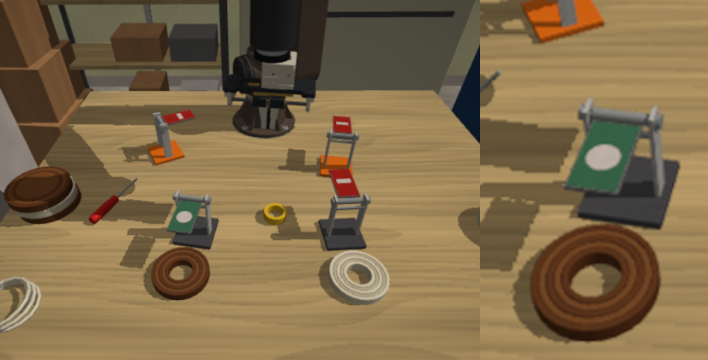

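Paddle edge at rows 267/270 matches 3.14 rad. The screwdriver patch changed, probably through lighting, so I'll check its position and then hand in.

```bash
python3 - <<'E'
from h import *
for n,u in(("scene",(122,243)),("top",(447,213))):
    a=comp(red({"frame":cv2.imread(f"pics/{n}0.png")}),u);b=comp(red(cam(n)),u)
    print(n,a[:,0].mean(0),b[:,0].mean(0))
E
```

```text
scene [120.93421053 243.94736842] [120.7027027  244.04054054]
top [444.57142857 213.46428571] [444.55421687 213.68674699]
```

```bash
python3 -c "
from plant import *
close_job();o=get_obs();print(o['clock'],o['force'])"
```

```text
the job is handed in; nothing more can be done
the job is handed in; nothing more can be done
```

The brown coil's paddle now lies flat on the far side with its green face up. The arm is clear and the job is handed in, with the robot clock at about 14 s of the 43 s allowed. I pushed with the shut fingertips, up from the free edge, over the hinge, and down to the stop.

**Last checks**
- **Paddle:** the free edge is in the image where it should be at about 3.14 rad (3.05 needed).
- **Forces:** about 4–5 N in the samples while pushing up, and 13 N briefly at the stop (limit 30 N). After moving clear, the force reading was back to noise.
- **Stand:** its foot showed no visible movement.
- **Other things:** both coils, the tape and the white stand look unchanged. The screwdriver's image patch changed in brightness, but it moved less than 0.3 px in both views.

**What went wrong or disagreed**
- The first two tries at the edge did not move the paddle. On the first, the shut fingers were too high, because they end about 25–30 mm above the reported TCP. On the second, the pressure dropped and they slid up past the edge. The third try, lower and with steady forward pressure, worked.
- The finger contact position differed from the image estimate of the paddle by up to about 17 mm partway up. I don't know why, so I relied on force and pictures there.

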